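# Index the bench turntable to its next hole

### The job

Index the round turntable on the bench on by one hole, clockwise as seen from above: press down the plunger's button on the index arm, push the table round with it held in, and let it spring fully up in the next hole. It is all pressing and pushing with the fingertips, so lift nothing; leave the round module lying between the jaws on the table and everything else on the bench where it is, and draw clear.

Things in the scene. Friction and masses are not known exactly. Their poses are not given: they have to be found in the camera images.
- index_base: Foot of the turntable, bolted down: a round grey casting carrying a fixed graduated steel index plate, 250 mm across, 10 mm thick, its top 52 mm above the bench. In the plate six 14.6 mm holes, 45 degrees apart, joined by an 8.4 mm slot, lie on a circle of 105 mm radius about the axis. Origin on the bench, on the axis; -x points to the hole where the plunger starts.
- turn_axis (a point): Point on the table's vertical turning axis at the top of the index plate, 52 mm above the bench. The aluminium table that turns over the plate is 156 mm across, its top 65 mm above the bench; three jaws on it reach 54 mm from the axis and rise to 77 mm. Axes as the index base.
- plunger_top (a point): Centre of the flat top of the plunger's round black knurled button, 26 mm across, 97 mm above the bench when out. The upright plunger stands 105 mm from the axis near the end of the index arm (bar 28 mm wide, top 65 mm, reaching 130 mm from the axis; nut under the button to 75 mm). This point moves down as it is pressed and round as the table turns.
- next_hole (a point): Centre of the mouth of the next hole clockwise (seen from above) from the one the plunger starts in: 105 mm from the axis, 52 mm above the bench, fixed in the index plate. The table is indexed when the plunger stands straight above this point and is fully out.
- index_table (a joint): Turn of the table in rad: 0 in the hole where it starts, growing clockwise seen from above; next hole at 0.785, others at -0.785, 1.571, 2.356 and 3.142. About 0.7 degree of play either way in a hole. With the plunger pressed it turns easily (friction about 0.1 N m) and keeps its angle when left.
- plunger (a joint): How far the plunger is pressed down, m: 0 out, 0.014 hard stop. Spring about 4 N when out, 9 N at the stop. The pin's round-nosed collar locks in a hole from below; pressed 0.009 or more it is clear and the table turns. Let go between holes it stays about 0.0085 down, rubbing under the plate, and springs up once within about 2 degrees of a hole.
- module: Round black sensor module with a green circuit board on top, 64 mm across, 13 mm tall (parts on it to 18 mm), 70 g, lying loose on the middle of the table between three low jaws with about 1.5 mm of play; it goes round with the table. Origin at the centre of its underside.
- flux_jar: Closed black-capped flux jar, 36 mm across, 42 mm tall, standing on the bench close to the index base; a loose bystander, to be left alone. Origin on its underside at its middle.
- solder_spool: Spool of solder standing on end, 62 mm across, 36 mm tall; a loose bystander, to be left alone. Origin on its underside at its middle.
- tweezers: Steel tweezers lying flat, 130 mm long, 8 mm tall; a loose bystander, to be left alone. Origin on its underside at its middle.
- control_board: Rectangular circuit board lying on the bench, 100 x 65 mm, 14 mm tall; a loose bystander, to be left alone. Origin on its underside at its middle.
- screwdriver: Screwdriver lying flat, 170 mm long, 26 mm tall; a loose bystander, to be left alone. Origin on its underside at its middle.
- component_tester: Component tester with a small display on a clear base plate, 90 x 70 mm, 28 mm tall; a loose bystander, to be left alone. Origin on its underside at its middle.
There are look-alikes about, which are no part of the job. What is shaped like the module but blue, pink or purple is not meant.

How it is judged:
By the outcome, as a careful person would: the job done as asked, in the order asked, and still so for the second after the job is handed in, with the robot touching nothing.
It also fails if it takes over 35 s, if anything falls off the work surface, if the arm or the gripper's body presses on something with over 40 N, if the wrist force passes 120 N, or if a joint passes its speed limit or range.

### The arm

A 6-joint arm with a two-finger parallel gripper is mounted at the origin on the work surface. World frame = base frame: x ahead of the robot, y to its left, z up, the work surface at z = 0. Lengths are in mm, angles in rad, forces in N, time in s.
With the tool pointing down it reaches from about 325 to 750 mm from the base axis. Payload 7.6 kg.
Tool frame: the origin (TCP) lies midway between the tips of the shut fingers; the grasp point (between the pads) lies 19 mm behind it (arm.tcp_to_grasp is the z of the grasp point in the tool frame, in mm); z points along the fingers, y is the direction in which the jaws open and shut (so a half turn about z gives the same grasp; the last joint's range is limited). The gripper opens to 85 mm and grips with 20 to 120 N. Pads are 22 mm wide; open, the fingers measure 114 mm over their backs; the gripper's body (76 mm by 85 mm) begins 54 mm behind the grasp point. The pads swing forward as they close: fully open they stand 13 mm farther back than shut.
Start: joints at [1.205, 0.052, 1.401, -0, 1.689, -0.07], TCP at [153.024, 502.225, 231.323] pointing down, gripper open.
Joint ranges: [-2.9, 2.9], [-0.91, 2.17], [0.12, 2.37], [-1.06, 4.2], [0.26, 2.73], [-2.93, 2.93]. Speed limits (rad/s): [2.57, 2.57, 3.01, 3.14, 3.14, 3.14].

### API

Orientations are given as a unit quaternion [w, x, y, z].
In Python, from plant import arm gives the robot as it stands. The module is installed in compiled form; this text tells all that it offers.
- The arm moves only by the tool drive_tool, never from a script. Its argument "commands" is a list that holds one entry, the list of rows, each a list of 7 numbers: the shift along the tool's x, y, z in cm, then the turn, a rotation vector about the tool's x, y, z in rad, then the finger opening in cm, from 0 to 8.54. In form: [[[dx, dy, dz, rx, ry, rz, claw], ...]]. A call has 1 to 8 rows; each row is the pose to reach, as a shift and turn from the pose measured when the call began, along the tool's axes at that moment; what a row does not reach only later rows make up. A row lasts 1/10 s, in which the tool goes at most 50 mm and 8.59 degrees, less where a joint would pass 70% of its speed; a pose out of reach is approached as far as the arm can. A call with a gripper value outside its range is refused whole. The fingers move at their own pace and stop on an object; "squeeze" is the grip in N (left out, the last holds). Time passes only in rows, so rows that repeat a pose let the fingers close. It gives the time, the measured TCP pose, the force and the opening at its end, in the units of the state.
- arm.state(): the state, without advancing time (a new reading comes with each control period).
- arm.read_camera(name): name is "side" or "top"; returns the picture (400x640x3 uint8, red, green, blue); there is no depth.
- arm.camera_model(name): a dict with "vfov" (degrees; the focal length in pixels is half the picture's height over the tangent of half this angle, whatever the lens; pixels are square), "cx", "cy" (the principal point, pixels), "view" (4x4, takes a point from world to camera coordinates). Camera axes: x right, y down, z forward; pixel columns grow to the right and rows downward; lengths in mm; the calibration is good to about 2 mm. A picture is of the moment at which its call begins. camera_model takes no time and is no camera call.
- arm.hand_in(): hands the job in, once; it reports no verdict.
Trained networks look in the newest picture that a camera, given by its name, has taken for a name from the list of things; names that differ only in an ending like _2 or _b are one class to them, and where a whole thing is asked for, a point or a joint stands for the part that bears it (a point fixed in the world has none). Each returns a list of dicts, best first, with "confidence" (0 to 1); they miss things now and then, are a little off and sometimes report something else, mostly with a low value. They report only what shows in the picture. A call takes as long as a camera call. They do not tell look-alikes from the thing itself.
- arm.recognise(camera, label): "centre" ([column, row] in pixels, amid what is visible of it).
- arm.pinpoint(camera, label): "centre" ([column, row] in pixels: a listed point, or the origin of a listed thing).
The state is a dict: "time_s": time; "joint_positions": joint angles; "qd": joint speeds; "joint_torque": joint torques, N m; "position": TCP position; "orientation": TCP orientation; "contact_force": force on the tool from outside, world axes, zero at the start; "torque": the same for the moment, N m; "width": opening from 0.0 (shut) to 1.0 (fully open).
Only numpy, scipy, OpenCV 4.12 (cv2) and the standard library are available. Lean on these libraries where they do the work, as an engineer would, in place of code of your own. Each camera call takes 0.05 s, during which the arm holds its last target. There are 200 camera calls.

## Working session

There is one attempt and no reset: what is moved stays moved. The work goes in short steps, Python scripts to look and compute and a tool call to move; the robot and the scene stay as the last step left them, time stands still between calls to the robot, and variables do not carry over. Pictures are saved under pics/ and viewed, about 8 in all and at most 12, crops included, and the job is handed in when it is done.

Besides the shell and the picture viewer there is one more tool, called after "Call:" in YAML: its name, and indented under it one key for each argument. drive_tool: Moves the arm, as the interface text tells. Its arguments: {"type":"object","properties":{"commands":{"type":"array"},"squeeze":{"type":"number"}},"required":["commands"]}

```bash
mkdir -p pics; cat > h.py <<'E'
import numpy as np, cv2
from plant import arm
def ray(cam,px):
    m=arm.camera_model(cam);V=np.array(m["view"]);f=200/np.tan(np.radians(m["vfov"])/2)
    d=V[:3,:3].T@np.array([(px[0]-m["cx"])/f,(px[1]-m["cy"])/f,1]);return -V[:3,:3].T@V[:3,3],d
def atz(cam,px,z):
    o,d=ray(cam,px);return (o+d*(z-o[2])/d[2]).round(1)
def proj(cam,p):
    m=arm.camera_model(cam);V=np.array(m["view"]);f=200/np.tan(np.radians(m["vfov"])/2)
    c=V[:3,:3]@np.array(p)+V[:3,3];return (c[:2]/c[2]*f+[m["cx"],m["cy"]]).round(1)
def save(cam,n): 
    i=arm.read_camera(cam);cv2.imwrite(f"pics/{n}.png",i[:,:,::-1]);return i
E
python3 - <<'E'
from h import *
a=save("top","t0");b=save("side","s0")
for c in("top","side"):
  m=arm.camera_model(c);print(c,{k:v for k,v in m.items() if k!="view"})
  for l,z in(("turn_axis",52),("plunger_top",97),("next_hole",52),("index_base",0),("module",65),("flux_jar",0)):
    for r in arm.pinpoint(c,l)[:3]: print(c,l,np.round(r["centre"],1),round(r["confidence"],2),atz(c,r["centre"],z))
s=arm.state();print(s)
E
```

```text
top {'vfov': 56.62804504175292, 'cx': 317.4976177835222, 'cy': 197.11923352406293}
top turn_axis [331.6 182.5] 0.73 [589.4 -73.7  52. ]
top plunger_top [342.5 224.7] 0.46 [476.9 -83.5  97. ]
top next_hole [309.2 216. ] 0.89 [512.5  -9.9  52. ]
top module [333.5 179.5] 0.96 [593.2 -78.3  65. ]
top module [245.8 222. ] 0.92 [512.7 141.3  65. ]
top module [222.2 172.5] 0.89 [640.7 189.9  65. ]
top flux_jar [344.6 126.5] 0.45 [ 752.9 -130.6    0. ]
side {'vfov': 45.753345701798025, 'cx': 314.73110865231894, 'cy': 197.79699363001498}
side turn_axis [330.6 219.1] 0.65 [586.1 -92.3  52. ]
side plunger_top [302.1 205.4] 0.67 [508.2 -70.9  97. ]
side plunger_top [296.2 209.4] 0.51 [489.2 -85.8  97. ]
side next_hole [301.2 204.9] 0.69 [514. -10.  52.]
side next_hole [330.6 219.9] 0.61 [585.4 -95.8  52. ]
side index_base [332.1 228.2] 0.65 [595.2 -72.6   0. ]
side index_base [329.8 216.8] 0.54 [599.5 -18.7   0. ]
side module [335.1 176. ] 0.59 [641.2 101.5  65. ]
side module [332.1 209. ] 0.53 [596.5 -63.4  65. ]
side module [305.  163.9] 0.53 [558.8 190.9  65. ]
side flux_jar [387.6 236. ] 0.49 [ 745.7 -137.6    0. ]
{'time_s': 0.7, 'joint_positions': array([ 1.20473064e+00,  5.21879000e-02,  1.40070608e+00,  7.44917182e-06,
        1.68861423e+00, -7.02956930e-02]), 'qd': array([-0.00191048, -0.00094014, -0.00055474, -0.00033343,  0.00029397,
       -0.00061871]), 'joint_torque': array([ 1.84145785e-03, -3.81438911e+01, -3.60270381e+01,  1.08033864e-04,
       -1.60055524e-04,  1.82882002e-05]), 'position': array([153.00393479, 502.22413318, 231.32660043]), 'orientation': array([5.52835222e-06, 1.47346110e-01, 9.89084992e-01, 4.20229976e-05]), 'contact_force': array([-0.37564181,  0.39548378,  0.27281921]), 'torque': array([-0.02757964, -0.03811729,  0.00758186]), 'width': 0.9953249293840842}
```

```bash
python3 -c "
import cv2,numpy as np
a=cv2.imread('pics/t0.png');b=cv2.imread('pics/s0.png')
cv2.imwrite('pics/both.png',cv2.resize(np.vstack([a,b]),(480,600)))"
```

```text
(no output)
```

View pics/t0.png

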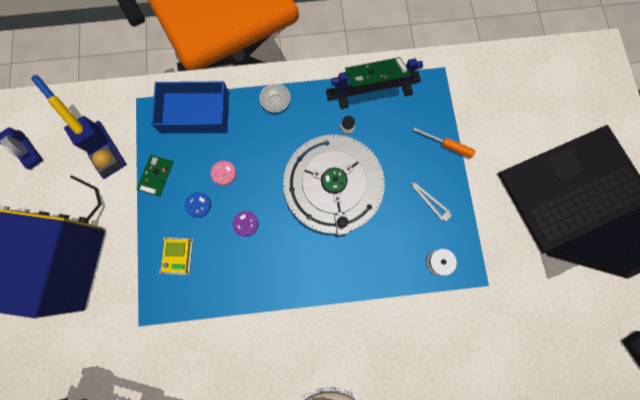

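View pics/s0.png

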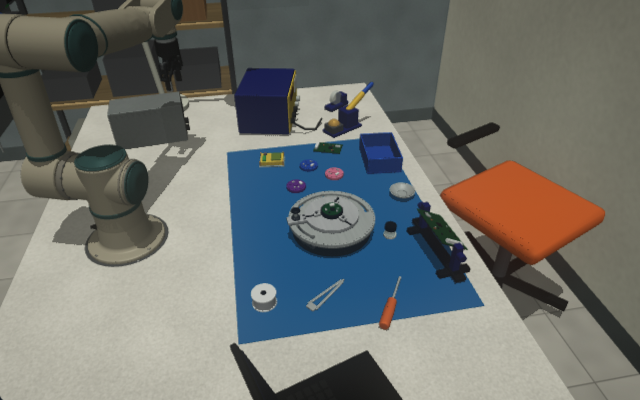

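```bash
python3 - <<'E'
from h import *
from scipy.optimize import least_squares
i=cv2.imread("pics/t0.png");h=cv2.cvtColor(i,cv2.COLOR_BGR2HSV)
m=((h[...,1]<90)&(h[...,2]>80)).astype(np.uint8);m[:, :270]=0;m[:,400:]=0;m[:132]=0;m[245:]=0
n,l,st,c=cv2.connectedComponentsWithStats(m);k=1+st[1:,4].argmax()
cs,_=cv2.findContours((l==k).astype(np.uint8),0,1);q=max(cs,key=len)[:,0].astype(float);q=cv2.convexHull(q.astype(np.float32))[:,0]
P=np.array([atz("top",p,52) for p in q])
r=least_squares(lambda v:np.hypot(P[:,0]-v[0],P[:,1]-v[1])-v[2],[589,-74,125],loss="soft_l1")
print("axis",r.x,np.abs(r.fun).max())
a=r.x
pl=[]
g=cv2.cvtColor(i,cv2.COLOR_BGR2GRAY)
b=(g<60).astype(np.uint8);b[:214]=0;b[232:]=0;b[:,:334]=0;b[:,352:]=0
n,l,st,c=cv2.connectedComponentsWithStats(b);print([(s[4],cc.round(1),atz("top",cc,90)) for s,cc in zip(st[1:],c[1:]) if s[4]>20])
t=cv2.resize(i[120:250,270:400],None,fx=4.5,fy=4.5,interpolation=cv2.INTER_CUBIC)
s=cv2.imread("pics/s0.png");s=cv2.resize(s[180:260,270:400],None,fx=4.5,fy=4.5,interpolation=cv2.INTER_CUBIC)
cv2.imwrite("pics/ct.png",t);cv2.imwrite("pics/cs.png",s)
E
```

```text
axis [588.99635637 -78.01247749 125.52226814] 4.691224915716873
[(np.int32(83), array([342. , 221.8]), array([484.5, -83.7,  90. ]))]
```

View pics/ct.png

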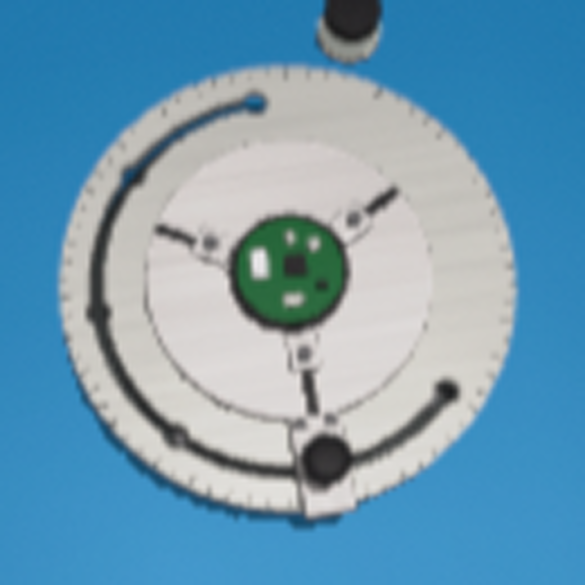

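View pics/cs.png

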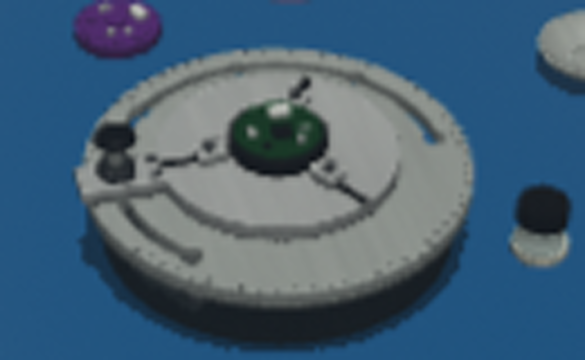

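```bash
python3 - <<'E'
from h import *
from scipy.optimize import least_squares
C=np.array([(255,102),(133,175),(98,312),(177,435),(447,390)])
P=np.array([atz("top",(c+.5)/4.5-.5+[270,120],52)[:2] for c in C]);print(P.tolist())
k=np.array([3,2.,1,0,-2])+1  # steps from plunger, clockwise
def mod(v): a=v[2]-k*np.pi/4; return v[:2]+105*np.c_[np.cos(a),np.sin(a)]
# world xy: image up=+x, left=+y -> clockwise = decreasing angle
k=np.array([4,3,2,1,-1])
r=least_squares(lambda v:(mod(v)-P).ravel(),[589,-78,np.pi]);v=r.x
print(v,np.degrees(v[2]),r.fun.round(1))
p=v[:2]+105*np.array([np.cos(v[2]),np.sin(v[2])]);print("plunger",p,proj("top",[*p,97]),proj("side",[*p,97]))
for s in(1,):
  a=v[2]-np.pi/4;n=v[:2]+105*np.array([np.cos(a),np.sin(a)]);print("next",n)
print("plate ctr side",proj("side",[*v[:2],52]),"btn crop side",(proj("side",[*p,97])-[270,180])*4.5,"top",(proj("top",[*p,97])-[270,120])*4.5)
E
```

```text
[[694.8, -72.7], [659.8, -0.4], [584.1, 26.5], [511.9, -9.2], [520.2, -156.9]]
[590.07309633 -78.68273397   3.19891262] 183.28419213320922 [ 0.1  0.   0.1  0.1 -0.  -0.4 -0.2  0.4  0.  -0.2]
plunger [485.24554198 -84.69803517] [342.6 221. ] [294.7 209.3]
next [511.69536152  -8.8119197 ]
plate ctr side [331. 216.] btn crop side [111.15 131.85] top [326.7 454.5]
```

Call:
drive_tool:
  commands:
    - [[-48.8, -46.5, 4, 0, 0, 0, 0], [-48.8, -46.5, 4, 0, 0, 0, 0], [-48.8, -46.5, 4, 0, 0, 0, 0], [-48.8, -46.5, 4, 0, 0, 0, 0], [-48.8, -46.5, 4, 0, 0, 0, 0], [-48.8, -46.5, 4, 0, 0, 0, 0], [-48.8, -46.5, 4, 0, 0, 0, 0], [-48.8, -46.5, 4, 0, 0, 0, 0]]

```text
time_s: 1.5
position: [349.8, 152.6, 207.9]
orientation: [0.001, 0.147, 0.989, 0.0]
contact_force: [0.5, 0.3, 0.2]
width: -0.003
```

Call:
drive_tool:
  commands:
    - [[-19.9, -18.8, 3, 0, 0, 0, 0], [-19.9, -18.8, 3, 0, 0, 0, 0], [-19.9, -18.8, 4, 0, 0, 0, 0], [-19.9, -18.8, 5, 0, 0, 0, 0], [-19.9, -18.8, 6, 0, 0, 0, 0], [-19.9, -18.8, 8.3, 0, 0, 0, 0], [-19.9, -18.8, 8.3, 0, 0, 0, 0], [-19.9, -18.8, 8.3, 0, 0, 0, 0]]

```text
time_s: 2.3
position: [485.1, -85.3, 124.2]
orientation: [-0.0, 0.148, 0.989, 0.001]
contact_force: [-0.4, 1.0, 0.6]
width: 0.0
```

```bash
python3 - <<'E'
from h import *
s=arm.state();print(s["position"],s["orientation"],s["contact_force"])
a=save("side","s1");t=save("top","t1")
p=s["position"];print(proj("side",p),proj("side",[485.2,-84.7,97]))
c=lambda i,x,y:cv2.resize(i[y:y+110,x:x+110],(450,450),interpolation=cv2.INTER_CUBIC)
o=np.hstack([c(a,240,130),c(t,285,150)])[:,:,::-1]
cv2.imwrite("pics/c1.png",cv2.resize(o,(800,400)))
E
```

```text
[485.11374543 -85.29887718 124.22383725] [-4.63923268e-04  1.47850441e-01  9.89009401e-01  6.60666065e-04] [-0.39181675  0.97824166  0.57998834]
[294.4 201.7] [294.7 209.3]
```

View pics/c1.png

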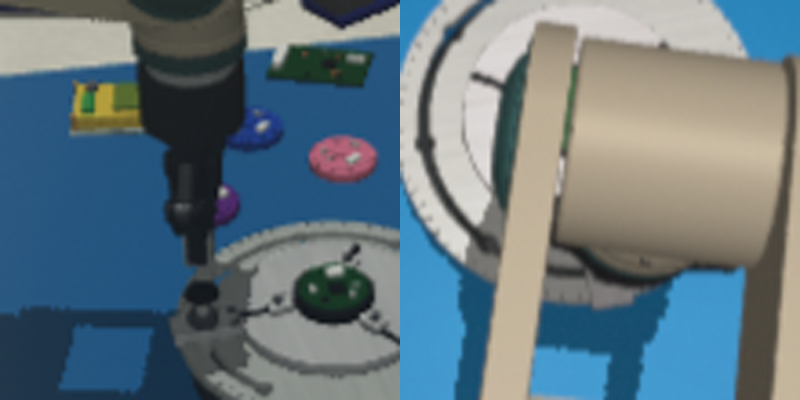

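The side view shows the shut fingertips at about (296,204), straight above the button at (296,210), so they line up. In the top view the arm hides the button. Pressing now.

Call:
drive_tool:
  commands:
    - [[0, 0, 2.5, 0, 0, 0, 0], [0, 0, 2.9, 0, 0, 0, 0], [0, 0, 3.3, 0, 0, 0, 0], [0, 0, 3.3, 0, 0, 0, 0]]

```text
time_s: 2.8
position: [486.0, -84.1, 94.4]
orientation: [0.002, 0.146, 0.989, 0.0]
contact_force: [-4.9, 0.5, 4.4]
width: 0.003
```

Call:
drive_tool:
  commands:
    - [[-0.0, 0.0, 0.5, 0, 0, 0, 0], [0, 0, 0.95, 0, 0, 0, 0], [0, 0, 1.0, 0, 0, 0, 0], [0, 0, 1.0, 0, 0, 0, 0]]

```text
time_s: 3.2
position: [486.4, -84.2, 86.2]
orientation: [0.003, 0.146, 0.989, 0.0]
contact_force: [-5.9, -0.5, 7.7]
width: -0.001
```

```bash
python3 - <<'E'
from h import *
from scipy.spatial.transform import Rotation as R
s=arm.state();p=s["position"];print(p,s["contact_force"])
q=s["orientation"];M=R.from_quat([*q[1:],q[0]]).as_matrix()
c=np.array([590.07,-78.68]);a0=3.19891
for d in range(0,50,5):
  a=a0-np.radians(d);t=np.array([*(c+105*np.array([np.cos(a),np.sin(a)])),84.6]);print(d,t.round(1),(M.T@(t-p)/10).round(2))
E
```

```text
[486.41715753 -84.21148812  86.15086517] [-5.8980914  -0.48977685  7.68984681]
0 [485.2 -84.7  84.6] [ 0.1  -0.08  0.15]
5 [485.1 -75.5  84.6] [0.38 0.79 0.15]
10 [485.8 -66.4  84.6] [0.58 1.69 0.15]
15 [487.3 -57.4  84.6] [0.7  2.59 0.15]
20 [489.5 -48.5  84.6] [0.74 3.51 0.15]
25 [492.5 -39.8  84.6] [0.7  4.42 0.16]
30 [496.3 -31.5  84.6] [0.58 5.33 0.16]
35 [500.8 -23.5  84.6] [0.39 6.23 0.16]
40 [505.9 -15.9  84.6] [0.11 7.1  0.16]
45 [511.7  -8.8  84.6] [-0.24  7.95  0.16]
```

Call:
drive_tool:
  commands:
    - [[0.1, -0.08, 0.3, 0, 0, 0, 0], [0.38, 0.79, 0.3, 0, 0, 0, 0], [0.58, 1.69, 0.3, 0, 0, 0, 0], [0.7, 2.59, 0.3, 0, 0, 0, 0], [0.74, 3.51, 0.3, 0, 0, 0, 0], [0.7, 4.42, 0.3, 0, 0, 0, 0], [0.58, 5.33, 0.3, 0, 0, 0, 0], [0.58, 5.33, 0.3, 0, 0, 0, 0]]

```text
time_s: 4.0
position: [498.4, -30.7, 86.0]
orientation: [0.005, 0.146, 0.989, 0.0]
contact_force: [0.1, 1.8, 7.1]
width: -0.002
```

```bash
cat > a.py <<'E'
from h import *
import sys
from scipy.spatial.transform import Rotation as R
s=arm.state();p=s["position"];print(p,s["contact_force"])
q=s["orientation"];M=R.from_quat([*q[1:],q[0]]).as_matrix()
c=np.array([590.07,-78.68]);a0=3.19891
w=p[:2]-c;print("tool at deg",np.degrees(a0-np.arctan2(w[1],w[0])%(2*np.pi)),"r",np.hypot(*w))
for d in map(float,sys.argv[2:]):
  a=a0-np.radians(d);t=np.array([*(c+105*np.array([np.cos(a),np.sin(a)])),84.6]);print(d,t.round(1),(M.T@(t-p)/10).round(2))
a=save("side",sys.argv[1]);t=save("top","t"+sys.argv[1])
k=lambda i,x,y:cv2.resize(i[y:y+110,x:x+110],(450,450),interpolation=cv2.INTER_CUBIC)
cv2.imwrite("pics/c%s.png"%sys.argv[1],cv2.resize(np.hstack([k(a,250,150),k(t,275,140)])[:,:,::-1],(800,400)))
E
python3 a.py m1 35 40 43 45 46
```

```text
[498.43333209 -30.7056259   85.97481409] [0.11954089 1.84719071 7.08849246]
tool at deg 30.917364866874728 r 103.43509789677503
35.0 [500.8 -23.5  84.6] [-0.01  0.76  0.14]
40.0 [505.9 -15.9  84.6] [-0.29  1.63  0.14]
43.0 [509.3 -11.6  84.6] [-0.49  2.14  0.15]
45.0 [511.7  -8.8  84.6] [-0.64  2.48  0.15]
46.0 [512.9  -7.5  84.6] [-0.72  2.64  0.15]
```

View pics/cm1.png

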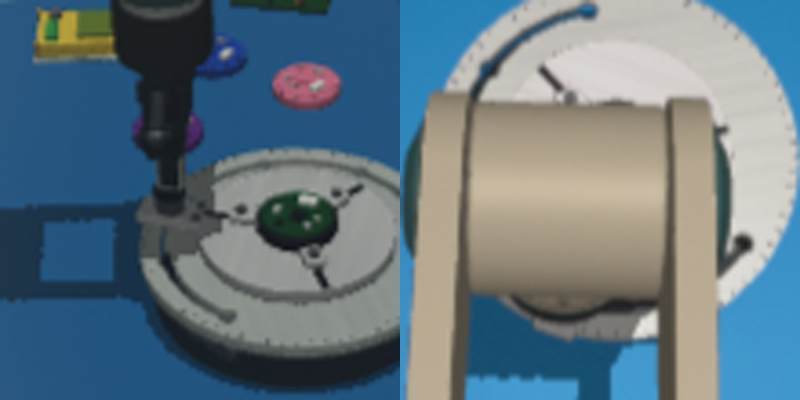

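The table is following: the arm has turned with the fingertips on the button. Going on to 45 degrees.

Call:
drive_tool:
  commands:
    - [[-0.01, 0.76, 0.3, 0, 0, 0, 0], [-0.29, 1.63, 0.3, 0, 0, 0, 0], [-0.49, 2.14, 0.3, 0, 0, 0, 0], [-0.64, 2.48, 0.3, 0, 0, 0, 0], [-0.64, 2.48, 0.3, 0, 0, 0, 0], [-0.64, 2.48, 0.3, 0, 0, 0, 0]]

```text
time_s: 4.7
position: [513.4, -8.9, 85.9]
orientation: [0.008, 0.146, 0.989, 0.001]
contact_force: [-0.6, 1.1, 8.4]
width: -0.002
```

```bash
python3 a.py m2 44 45 46; python3 - <<'E'
from h import *
# jaw/arm direction check helpers: expected button top in side view at several angles
c=np.array([590.07,-78.68])
for d in(42,45,48):
  a=3.19891-np.radians(d)
  print(d,[proj("side",[*(c+r*np.array([np.cos(a),np.sin(a)])),z]) for r,z in((105,85),(130,65))])
E
```

```text
[513.43139071  -8.89278282  85.86524154] [-0.61353281  1.14858318  8.4248752 ]
tool at deg 45.60507651267848 r 103.65197593880876
44.0 [510.5 -10.2  84.6] [ 0.25 -0.21  0.12]
45.0 [511.7  -8.8  84.6] [ 0.17 -0.04  0.12]
46.0 [512.9  -7.5  84.6] [0.09 0.12 0.13]
42 [array([299.1, 196.8]), array([292. , 199.9])]
45 [array([300. , 195.8]), array([293.2, 198.7])]
48 [array([301.1, 194.9]), array([294.5, 197.5])]
```

Call:
drive_tool:
  commands:
    - [[0, 0, -0.2, 0, 0, 0, 0], [0, 0, -0.4, 0, 0, 0, 0], [0, 0, -0.6, 0, 0, 0, 0], [0, 0, -0.6, 0, 0, 0, 0]]

```text
time_s: 5.2
position: [514.8, -8.3, 93.8]
orientation: [0.01, 0.146, 0.989, 0.002]
contact_force: [1.4, 5.0, 5.9]
width: 0.0
```

The plunger has come up into the hole: it still pushes with 5.9 N at z = 94. Drawing clear.

Call:
drive_tool:
  commands:
    - [[0, 0, -0.5, 0, 0, 0, 0], [0, 0, -2, 0, 0, 0, 0], [0, 0, -6, 0, 0, 0, 0], [0, 0, -11, 0, 0, 0, 0], [12, 8, -12, 0, 0, 0, 0], [12, 14, -12, 0, 0, 0, 0], [12, 20, -12, 0, 0, 0, 0], [12, 25, -12, 0, 0, 0, 0]]

```text
time_s: 6.0
position: [463.5, 178.5, 211.9]
orientation: [0.011, 0.146, 0.989, 0.001]
contact_force: [1.2, -0.6, 0.6]
width: -0.001
```

Call:
drive_tool:
  commands:
    - [[4, 6, 0, 0, 0, 0, 0], [8, 10, 0, 0, 0, 0, 0], [8, 15, 0, 0, 0, 0, 0], [8, 15, 0, 0, 0, 0, 0], [8, 15, 0, 0, 0, 0, 0], [8, 15, 0, 0, 0, 0, 0]]

```text
time_s: 6.6
position: [430.1, 344.9, 210.6]
orientation: [0.011, 0.146, 0.989, 0.001]
contact_force: [0.5, 0.3, -0.1]
width: 0.001
```

```bash
python3 a.py f 45; python3 - <<'E'
from h import *
t=cv2.imread("pics/tf.png");s=cv2.imread("pics/f.png");t0=cv2.imread("pics/t0.png")
cv2.imwrite("pics/fin.png",np.hstack([cv2.resize(i[y:y+130,265:395],(400,400),interpolation=cv2.INTER_CUBIC) for i,y in((t,118),(s,160))]))
c=np.array([590.07,-78.68])
b=(cv2.cvtColor(t,cv2.COLOR_BGR2GRAY)<60).astype(np.uint8);b[:200]=0;b[226:]=0;b[:,:298]=0;b[:,320:]=0
n,l,st,cc=cv2.connectedComponentsWithStats(b);print([(x[4],y.round(1),atz("top",y,90)) for x,y in zip(st[1:],cc[1:]) if x[4]>15])
for d in(0,42,45,48):
  a=3.19891-np.radians(d);print(d,[proj(k,[*(c+105*np.array([np.cos(a),np.sin(a)])),z]) for k in("top","side") for z in (97,88.5)])
E
```

```text
[430.11842499 344.8791732  210.6154132 ] [ 0.50146913  0.34226747 -0.11886044]
tool at deg 72.59565502617916 r 452.75476756126903
45.0 [511.7  -8.8  84.6] [-17.74 -31.57  12.85]
[(np.int32(91), array([307.6, 213.6]), array([512.4,  -6.8,  90. ]))]
0 [array([342.6, 221. ]), array([342.3, 221.6]), array([294.7, 209.3]), array([294.8, 211.7])]
42 [array([310.4, 214.6]), array([310.4, 215.2]), array([298.9, 193.5]), array([299. , 195.9])]
45 [array([308.4, 213.3]), array([308.5, 213.9]), array([299.9, 192.5]), array([300. , 194.9])]
48 [array([306.5, 211.9]), array([306.6, 212.5]), array([301. , 191.6]), array([301.1, 193.9])]
```

View pics/fin.png

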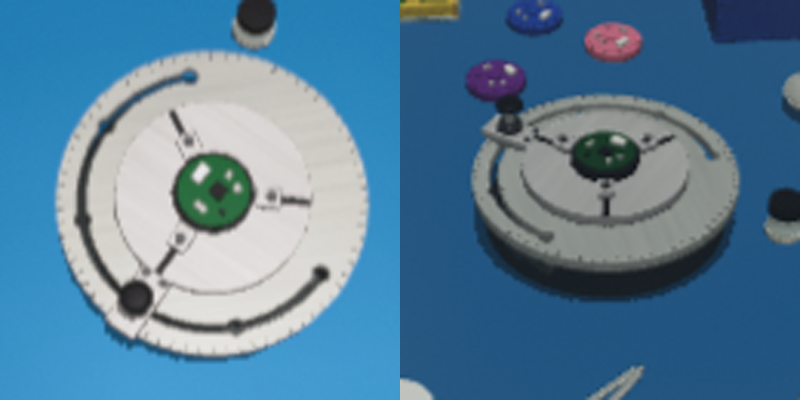

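View pics/tf.png

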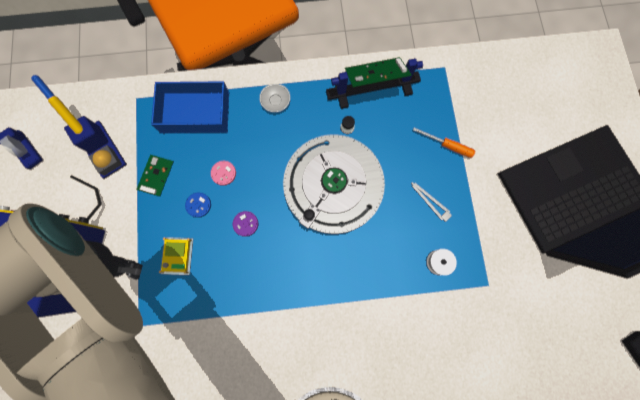

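The top view shows the button at (308,214), on the next hole. The side view shows it at (300,193), where a fully out button should be. The module is still between the jaws and the other things have not moved.

```bash
python3 -c "
from plant import arm
print(arm.hand_in())"
```

```text
the job is handed in; nothing more can be done
None
```

The turntable is indexed one hole clockwise and the job is handed in, after about 7 s on the robot's clock. I pressed the button down about 11 mm with the shut fingertips, swept it 45 degrees round with it held in, let it rise, then lifted off and moved clear.

- **Plunger:** during release it still pushed back with 5.9 N at a height of 94 mm, which fits its spring and is well above where it would stick between holes. In the last side picture it sits at the row expected for fully out.
- **Angle:** the button was found at (512, -7) mm, against (512, -9) mm worked out for the next hole. That agrees within the calibration.
- **Everything else:** the module still lies between the jaws, the other things on the bench look unmoved, and the robot touches nothing.

The sideways force reached about 6 N while pressing and 5 N on release. The tool ran 1–3 mm off its planned positions under load; that did no harm. No check failed or disagreed.

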